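Close a pump's clamp lever by feel and note its travel

ROBOT

A 6-joint arm with a two-finger parallel gripper is mounted at the origin on the work surface. World frame = base frame: x ahead of the robot, y to its left, z up, the work surface at z = 0. Lengths are in m, angles in rad, forces in N, time in s.
With the tool pointing down it reaches from about 0.375 to 0.9 m from the base axis. Payload 3.1 kg.
Tool frame: the origin (TCP) lies at the centre of the arm's flange, where the gripper is bolted on; the fingertips stand 182 mm ahead of it and the grasp point (between the pads) lies 164 mm ahead of it; z points along the fingers, y is the line along which they close (so a half turn about z gives the same grasp; the last joint's range is limited). The gripper opens to 87 mm and grips with 3 to 60 N. Pads are 19 mm wide; open, the fingers measure 117 mm over their backs; the gripper's body (75 mm by 190 mm) begins 51 mm behind the grasp point.
Start: joints at [1.119, 0.527, 1.433, -0, 1.181, -0.178], TCP at [0.168, 0.602, 0.405] pointing down, gripper open.
Joint ranges: [-3.08, 3.08], [-0.75, 2.2], [0.22, 2.44], [-1.43, 4.57], [0, 2.65], [-2.85, 2.85]. Speed limits (rad/s): [2.79, 2.79, 3.14, 3.14, 3.14, 3.14].

INTERFACE

Orientations are given as a unit quaternion [x, y, z, w].
In Python, from rig import * gives the robot as it stands.
- The arm moves only by the tool move_arm, never from a script. Its argument "commands" is a list that holds one entry, the list of rows, each a list of 6 numbers: the shift along the tool's x, y, z in units of 40 mm (1.0 is 40 mm), then the turn, a rotation vector about the tool's x, y, z in rad. A call has 1 to 12 rows; each row is the pose to reach, as a shift and turn from the pose commanded when the call began, along the tool's axes at that moment; what a row does not reach only later rows make up. A row lasts 1/8 s, in which the tool goes at most 62.5 mm and 10.7 degrees, less where a joint would pass 70% of its speed; a pose out of reach is approached as far as the arm can. A call with a gripper value outside its range is refused whole. "claw" is the closure, from -1 (fully open) to 1 (shut), so that 0 is half open, set as the call begins (left out, the last holds). The fingers move at their own pace and stop on an object; "squeeze" is the grip in N (left out, the last holds). Time passes only in rows, so rows that repeat a pose let the fingers close. It gives the time, the measured TCP pose, the force, the opening and the grip force at its end, in the units of the state.
- get_obs(): the state, without advancing time (a new reading comes with each control period).
- camera(name): name is "scene" or "top" or "wrist"; returns a dict with "pixels" (480x640x3 uint8, blue, green, red), "range_z" (480x640 float32, m along the optical axis (not along the pixel's ray), 0 where there is no reading), "camera_matrix" (3x3 intrinsics, pixels), "extrinsics" (4x4, takes a point from world to camera coordinates). Camera axes: x right, y up, looking along -z (the intrinsics and any distortion apply to the point x, -y, -z); pixel columns grow to the right and rows downward; lengths in m; the calibration is good to about 2 mm. The wrist camera is an equidistant fisheye: a pixel r from the principal point sees the ray r / f radians off the axis. A picture is of the moment at which its call begins.
- hand_in(): hands the job in; it is judged then, once.
The state is a dict: "time": time; "q": joint angles; "joint_velocities": joint speeds; "joint_torque": joint torques, N m; "position": TCP position; "tool_rot": TCP orientation; "ft_force": force on the tool from outside, world axes, zero at the start; "moment": the same for the moment, N m; "grip_width": finger opening in m; "grip_force": force on a finger pad.
Only numpy, scipy, OpenCV 4.12 (cv2) and the standard library are available. Lean on these libraries where they do the work, as an engineer would, in place of code of your own. Each camera call takes 0.05 s, during which the arm holds its last target. There are 200 camera calls.

TASK

Press the pump's long clamp lever down gently until you feel its resistance clearly firm up, without straining it, and leave it clamped there. Then note how far it went: move the short pointer beside it down until the pointer lies at the same angle as the lever. Let go of both and leave the other things on the bench where they are.

Things in the scene. Friction and masses are not known exactly. Their poses are not given: they have to be found in the camera images.
- pump: Grey bench pump, fixed, 240 mm wide, 155 mm tall. Origin: on the bench straight below the lever's hinge, in the lever's plane of swing. x points from the hinge to the pump's rear, y along the hinge axis from lever to pointer, z up. The hinge axis of lever and pointer is 120 mm up; front face at x = -30 mm. A scale disc sits between lever and pointer.
- lever (a joint): Swing of the long steel clamp lever, rad, growing as it is pressed down. It swings in the pump's plane y = 0, points to -x and rises above level by (0.6 - value) rad. It starts at 0 to 0.12, stops at 1.0 at most; friction holds it where it is left. Somewhere between 0.35 and 0.65 (hidden, different each time) it meets the clamp inside the case and its resistance firms up.
- lever_grip (a point): Centre of the lever's grip: black crossbar, 20 mm diameter, 44 mm long, along the pump's y, 150 mm from the hinge axis. Site x runs along the lever to the hinge. Pressed down here: about 3 N as it moves freely (0 held still); on the clamp, 2 to 2.5 N more per mm. Keep 12 to 14 N for half a second: under 10 N may not clamp, over 20 N strains it. Let go, it springs back 2 to 6 mm and stays clamped.
- clamp: The clamp inside the pump's case that the lever's hidden tail presses on; it cannot be seen. Its origin lies on the hinge axis, above the pump's origin, and tells nothing of where it bites.
- pointer (a joint): Swing of the short steel pointer, rad, same hinge axis, zero and direction as the lever: points to -x, rises above level by (0.6 - value) rad, in the pump's plane y = 75 mm. Equal values: parallel. Friction holds it where it is left (about 2.5 N at the tab moves it, either way). It starts at 0 to 0.2, so above where the lever will end.
- pointer_tab (a point): Centre of the pointer's tab: black crossbar, 12 mm diameter, 22 mm long, along the pump's y, 100 mm from the hinge axis. Site x runs along the pointer to the hinge.
- cap_a: Loose blue bottle cap, 47 mm across, 24 mm tall, bystander; origin under its centre.
- cap_b: Another such blue cap, bystander.
- bottle_a: Clear bottle, 70 mm across, 150 mm tall, bystander; origin under its centre.
- bottle_b: Amber bottle, 70 mm across, 150 mm tall, bystander; origin under its centre.
- beaker: Glass beaker, 70 mm across, 85 mm tall, bystander; origin under its centre.
- spatula: Slim steel lab spatula, 170 mm long, 5 mm thick, lying flat, bystander; origin under its middle.

How it is judged:
On the way, in this order (a step that is already met when the one before it is completed fails the run):
1. the lever is pressed firmly onto its clamp (contact force between lever and clamp above 14 N), for 0.25 s.
2. the pointer lies at the lever's angle while the lever stays clamped (angle between the x axis of pointer_tab and the x axis of lever_grip, either way round below 0.05 rad and contact force between lever and clamp above 3 N), for 0.2 s.
At the end, for the whole second after the job is handed in: The lever is still clamped (it bears on its clamp with over 3 N), the pointer is within 0.05 rad (3 degrees) of the lever's angle, and both are at rest (all of step 2 and velocity of joint lever between -0.02 and 0.02 rad/s and velocity of joint pointer between -0.02 and 0.02 rad/s); the robot touches nothing.
It fails at once if the lever is strained (pushed with more than 20 N) (contact force between any of the fingers, the arm and lever above 20 N).
It fails at once if a bystander is moved by more than 20 mm or tipped (distance of any of cap_a, cap_b, bottle_a, bottle_b, beaker, spatula from where it was at the start of the episode above 0.02 m or angle between any of cap_a, cap_b, bottle_a, bottle_b, beaker, spatula's own z axis and vertical above 0.4 rad).
It also fails if it takes over 64 s, if anything falls off the work surface, if the arm or the gripper's body presses on something with over 40 N, if the wrist force passes 120 N, or if a joint passes its speed limit or range.

## Working session

There is one attempt and no reset: what is moved stays moved. The work goes in short steps, Python scripts to look and compute and a tool call to move; the robot and the scene stay as the last step left them, time stands still between calls to the robot, and variables do not carry over. Pictures are saved under pics/ and viewed, at most 10 in all, crops included, and the job is handed in when it is done.

Besides the shell and the picture viewer there is one more tool, called after "Emit:" as name(argument=value, ...) on one line, values as JSON. move_arm: Moves the arm, as the interface text tells. Its arguments: {"type":"object","properties":{"commands":{"type":"array","items":{"type":"array","items":{"type":"array","items":{"type":"number"}}}},"claw":{"type":"number"},"squeeze":{"type":"number"}},"required":["commands"]}

```bash
mkdir -p pics
cat > h.py <<'E'
from rig import *
import numpy as np, cv2
from scipy.spatial.transform import Rotation as R
def cloud(c):
    K=c["camera_matrix"];E=c["extrinsics"];d=c["range_z"]
    v,u=np.mgrid[0:480,0:640]
    P=np.stack([(u-K[0,2])/K[0,0]*d,-(v-K[1,2])/K[1,1]*d,-d],-1)
    W=(P-E[:3,3])@E[:3,:3]
    W[d<=0]=np.nan
    return W
E
python3 - <<'E'
from h import *
o=get_obs();print({k:np.round(v,3) for k,v in o.items()})
for n in("scene","top"):
    c=camera(n);cv2.imwrite(f"pics/{n}0.png",c["pixels"]);np.savez(f"{n}0.npz",**c);print(n,np.round(c["extrinsics"],3).tolist())
E
```

```text
{'time': np.float64(0.0), 'q': array([ 1.12 ,  0.528,  1.434,  0.   ,  1.181, -0.178]), 'joint_velocities': array([ 0.001,  0.   , -0.001,  0.001, -0.   , -0.001]), 'joint_torque': array([-1.0000e-03, -4.4005e+01, -1.7659e+01,  6.3000e-02,  5.8000e-02,
       -0.0000e+00]), 'position': array([0.168, 0.602, 0.404]), 'tool_rot': array([ 0.136,  0.991, -0.001, -0.   ]), 'ft_force': array([-0.367, -0.121,  0.388]), 'moment': array([ 0.022, -0.013, -0.029]), 'grip_force': np.float64(0.0), 'grip_width': np.float64(0.087)}
scene [[0.548, 0.836, -0.023, -0.355], [-0.493, 0.345, 0.799, 0.145], [0.675, -0.427, 0.601, -1.411], [0.0, 0.0, 0.0, 1.0]]
top [[-0.011, -1.0, 0.01, 0.08], [0.995, -0.01, 0.101, -0.573], [-0.101, 0.011, 0.995, -0.963], [0.0, 0.0, 0.0, 1.0]]
```

View pics/scene0.png

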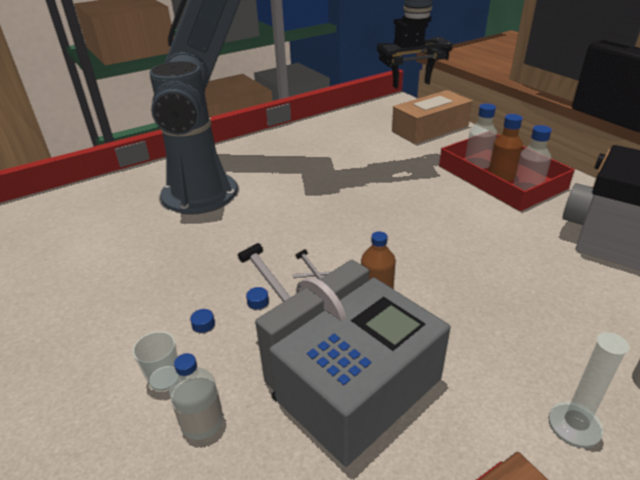

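View pics/top0.png

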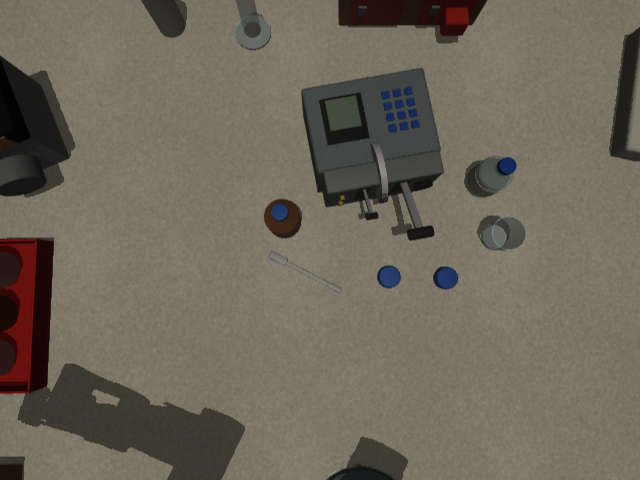

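The scene view shows the grip at about (250,252) and the tab at (301,255). In the top view the grip is at (421,232) and the tab at (371,215). The caps are at (389,276) and (446,278), and the amber bottle is at (282,217).

Run:
```python
from h import *
from scipy.optimize import least_squares
C={n:dict(np.load(n+"0.npz")) for n in("top","scene")}
W={n:cloud(C[n]) for n in C}
def blob(n,u,v,r,zmin,thr=60):
    g=C[n]["pixels"].max(2); m=np.zeros(g.shape,bool); m[v-r:v+r,u-r:u+r]=True
    m&=(g<thr)&(W[n][...,2]>zmin)&(W[n][...,0]<0.62); P=W[n][m]; return m,P
for n,pts in dict(top=[(421,232,16),(371,215,9)],scene=[(250,252,16),(301,255,8)]).items():
    for p in pts:
        m,P=blob(n,*p,0.1)
        q=P-P.mean(0);U=np.linalg.svd(q)[2][0]
        print(n,p,len(P),P.mean(0).round(4),np.median(P,0).round(4),'min',P.min(0).round(3),'max',P.max(0).round(3),'axis',U.round(3))
# pump top plane
w=W["top"]; m=np.zeros((480,640),bool);m[60:215,290:450]=1
m&=(w[...,2]>0.135)&(w[...,2]<.165)
P=w[m]; print('pump top z',np.median(P[:,2]))
rect=cv2.minAreaRect((P[:,:2]*1000).astype(np.float32)); print(rect)
for nm,(u,v) in dict(capL=(389,276),capR=(446,278),amber=(280,212),beaker=(503,233),clear=(495,174)).items():
    print(nm,w[v,u].round(3))
print('spat',w[257,278].round(3),w[290,338].round(3))
```

```text
top (421, 232, 16) 295 [ 0.5598 -0.0944  0.1968] [ 0.5593 -0.0936  0.1979] min [ 0.548 -0.118  0.175] max [ 0.59  -0.074  0.204] axis [ 0.096 -0.992  0.087]
top (371, 215, 9) 81 [ 0.5925 -0.0133  0.1754] [ 0.5916 -0.0131  0.176 ] min [ 0.586 -0.024  0.163] max [ 0.611 -0.003  0.179] axis [ 0.086  0.983 -0.162]
scene (250, 252, 16) 203 [ 0.5681 -0.0986  0.1953] [ 0.5684 -0.0999  0.196 ] min [ 0.557 -0.118  0.186] max [ 0.577 -0.076  0.201] axis [ 0.124 -0.99  -0.069]
scene (301, 255, 8) 42 [ 0.5989 -0.016   0.1748] [ 0.5991 -0.0172  0.1752] min [ 0.594 -0.024  0.171] max [ 0.603 -0.005  0.178] axis [ 0.085 -0.987 -0.135]
pump top z 0.13819595815563276
((729.6940307617188, -29.745407104492188), (270.0592041015625, 236.99949645996094), 10.118063926696777)
capL [ 0.487 -0.066  0.024]
capR [ 0.482 -0.183  0.026]
amber [0.604 0.149 0.15 ]
beaker [ 0.576 -0.314  0.005]
clear [ 0.678 -0.258  0.122]
spat [0.53  0.165 0.003] [0.46  0.039 0.003]
```

```bash
cat >> h.py <<'E'
YAW=0.177;O=np.array([.6915,-.0735,0])
def pw(x,y,z): return O+R.from_euler('z',YAW).apply([x,y,z])
def goto(tip,pos=None,rot=None):
    """units for fingertip at world point, tool down with y along pump y"""
    o=get_obs();p=np.array(o["position"]);r=R.from_quat(o["tool_rot"])
    T=R.from_matrix(np.array([[-np.cos(YAW),-np.sin(YAW),0],[-np.sin(YAW),np.cos(YAW),0],[0,0,-1]]).T)
    d=r.inv().apply(np.array(tip)+[0,0,.182]-p)/.04
    return d.round(3),(r.inv()*T).as_rotvec().round(4)
E
python3 -c "
from h import *
print(pw(-.131,0,.193),pw(-.085,.075,.172))
print(goto(pw(-.133,0,.25)))"
```

```text
[ 0.5625467  -0.09656612  0.193     ] [ 0.59462222 -0.01463834  0.172     ]
(array([-14.151, -14.177,  -0.68 ]), array([-0.0018, -0.0007, -0.4498]))
```

Emit:
move_arm(commands=[[[0, 0, -0.7, 0, 0, 0], [-1, -1, -1, 0, 0, -0.1], [-2.3, -2.3, -1, 0, 0, -0.15], [-3.7, -3.7, -1, 0, 0, -0.2], [-5, -5, -1, 0, 0, -0.25], [-6.2, -6.2, -1, 0, 0, -0.3], [-7.4, -7.4, -1, 0, 0, -0.35], [-8.6, -8.6, -1, 0, 0, -0.4], [-9.8, -9.8, -1, 0, 0, -0.45], [-11, -11, -1, 0, 0, -0.45], [-12, -12, -1, 0, 0, -0.45], [-13, -13, -1, 0, 0, -0.45]]], claw=1, squeeze=20)

```text
time: 1.6
position: [0.5032, 0.0059, 0.4446]
tool_rot: [-0.088, 0.996, 0.0, -0.0]
ft_force: [0.9, 0.6, -0.2]
grip_width: 0.0001
grip_force: 0.0
```

```bash
python3 -c "
from h import *
o=get_obs();print(o['time'],o['position'],o['ft_force'],o['q'],o['grip_width'])
print(goto(pw(-.133,0,.225)))"
```

```text
1.6 [0.50318429 0.00592049 0.44457041] [ 0.8807092   0.57117144 -0.2049706 ] [-2.10739385e-01  3.13391838e-01  1.68328454e+00  4.19493282e-04
  1.14518793e+00 -1.95837637e+00] 0.00014325151765387474
(array([-0.961, -2.784,  0.938]), array([ 0.0005, -0.0001, -0.0003]))
```

Emit:
move_arm(commands=[[[0, 0, 0, 0, 0, 0], [0, 0, 0, 0, 0, 0]]])

```text
time: 1.85
position: [0.5021, 0.0079, 0.4441]
tool_rot: [-0.088, 0.996, 0.001, -0.001]
ft_force: [0.1, -0.4, 0.3]
grip_width: 0.0008
grip_force: 0.0
```

```bash
python3 -c "
from h import *
print(goto(pw(-.133,0,.225)))"
```

```text
(array([-0.981, -2.837,  0.923]), array([ 0.0013, -0.002 , -0.0009]))
```

Emit:
move_arm(commands=[[[-0.3, -0.9, 0, 0, 0, 0], [-0.6, -1.9, 0, 0, 0, 0], [-0.98, -2.84, 0, 0, 0, 0], [-0.98, -2.84, 0.5, 0, 0, 0], [-0.98, -2.84, 0.9, 0, 0, 0], [-0.98, -2.84, 0.92, 0, 0, 0], [-0.98, -2.84, 0.92, 0, 0, 0], [-0.98, -2.84, 0.92, 0, 0, 0]]])

```text
time: 2.85
position: [0.5613, -0.0966, 0.4088]
tool_rot: [-0.089, 0.996, -0.0, 0.001]
ft_force: [-1.0, 0.2, -0.1]
grip_width: 0.0008
grip_force: 0.0
```

```bash
python3 -c "
from h import *
print(goto(pw(-.133,0,.203)), get_obs()['ft_force'])
c=camera('wrist');cv2.imwrite('pics/w1.png',c['pixels'])"
```

```text
(array([ 0.021, -0.004,  0.595]), array([-0.0008,  0.0014,  0.001 ])) [-0.97419632  0.19481475 -0.10899495]
```

View pics/w1.png

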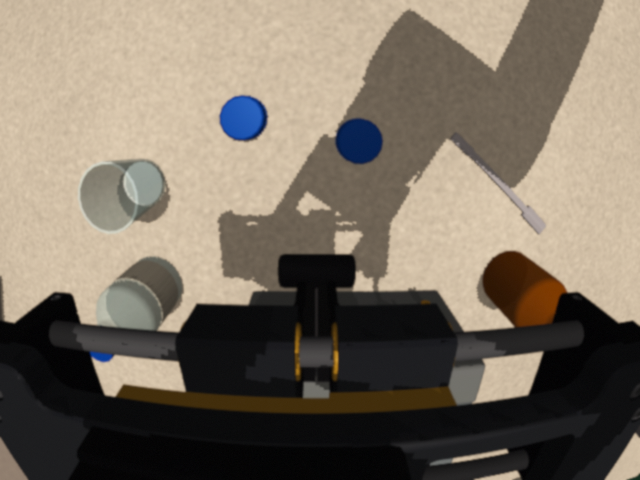

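The wrist view shows the crossbar centred at (317,271), in line with the closed fingers. The neighbouring objects are clear of them.

Emit:
move_arm(commands=[[[0, 0, 0.15, 0, 0, 0], [0, 0, 0.3, 0, 0, 0], [0, 0, 0.4, 0, 0, 0], [0, 0, 0.45, 0, 0, 0], [0, 0, 0.475, 0, 0, 0], [0, 0, 0.5, 0, 0, 0], [0, 0, 0.525, 0, 0, 0], [0, 0, 0.55, 0, 0, 0], [0.01, 0, 0.575, 0, 0, 0], [0.02, 0, 0.6, 0, 0, 0], [0.03, 0, 0.625, 0, 0, 0], [0.04, 0, 0.65, 0, 0, 0]]])

```text
time: 4.4
position: [0.5597, -0.0973, 0.382]
tool_rot: [-0.088, 0.996, -0.0, 0.0]
ft_force: [0.3, -0.7, 3.2]
grip_width: 0.0004
grip_force: 1.7
```

Emit:
move_arm(commands=[[[0.02, 0, 0.04, 0, 0, 0], [0.04, 0, 0.08, 0, 0, 0], [0.06, 0, 0.12, 0, 0, 0], [0.08, 0, 0.16, 0, 0, 0], [0.1, 0, 0.2, 0, 0, 0], [0.115, 0, 0.24, 0, 0, 0], [0.13, 0, 0.28, 0, 0, 0], [0.145, 0, 0.32, 0, 0, 0], [0.16, 0, 0.36, 0, 0, 0], [0.175, 0, 0.4, 0, 0, 0], [0.19, 0, 0.43, 0, 0, 0], [0.2, 0, 0.45, 0, 0, 0]]])

```text
time: 5.9
position: [0.5516, -0.0987, 0.3638]
tool_rot: [-0.088, 0.996, 0.0, -0.0]
ft_force: [-2.5, -0.5, 3.9]
grip_width: 0.0002
grip_force: 2.3
```

Emit:
move_arm(commands=[[[0.01, 0, 0.025, 0, 0, 0], [0.02, 0, 0.05, 0, 0, 0], [0.03, 0, 0.075, 0, 0, 0], [0.04, 0, 0.1, 0, 0, 0], [0.05, 0, 0.125, 0, 0, 0], [0.06, 0, 0.15, 0, 0, 0], [0.07, 0, 0.175, 0, 0, 0], [0.08, 0, 0.2, 0, 0, 0], [0.085, 0, 0.225, 0, 0, 0], [0.09, 0, 0.25, 0, 0, 0], [0.095, 0, 0.275, 0, 0, 0], [0.1, 0, 0.3, 0, 0, 0]]])

```text
time: 7.4
position: [0.5479, -0.0994, 0.3519]
tool_rot: [-0.088, 0.996, -0.0, 0.0]
ft_force: [-2.3, -0.3, 4.9]
grip_width: 0.0
grip_force: 2.1
```

Emit:
move_arm(commands=[[[0.008, 0, 0.025, 0, 0, 0], [0.015, 0, 0.05, 0, 0, 0], [0.022, 0, 0.075, 0, 0, 0], [0.03, 0, 0.1, 0, 0, 0]]])

```text
time: 7.9
position: [0.5467, -0.0996, 0.3479]
tool_rot: [-0.088, 0.996, 0.0, -0.0]
ft_force: [-3.0, -0.1, 4.2]
grip_width: 0.0005
grip_force: 2.0
```

Emit:
move_arm(commands=[[[0.006, 0, 0.025, 0, 0, 0], [0.012, 0, 0.05, 0, 0, 0], [0.018, 0, 0.075, 0, 0, 0], [0.025, 0, 0.1, 0, 0, 0]]])

```text
time: 8.4
position: [0.5457, -0.0998, 0.3441]
tool_rot: [-0.088, 0.996, -0.0, 0.0]
ft_force: [-2.2, -0.1, 6.1]
grip_width: 0.0007
grip_force: 3.2
```

Emit:
move_arm(commands=[[[0.006, 0, 0.025, 0, 0, 0], [0.012, 0, 0.05, 0, 0, 0]]])

```text
time: 8.65
position: [0.5453, -0.0999, 0.3426]
tool_rot: [-0.088, 0.996, -0.0, 0.0]
ft_force: [-3.7, -0.3, 9.0]
grip_width: 0.0005
grip_force: 4.7
```

Emit:
move_arm(commands=[[[0.0, 0, 0.025, 0, 0, 0], [0.0, 0, 0.025, 0, 0, 0]]])

```text
time: 8.9
position: [0.5452, -0.0999, 0.3418]
tool_rot: [-0.089, 0.996, -0.0, 0.0]
ft_force: [-3.8, -0.9, 8.7]
grip_width: 0.0005
grip_force: 4.6
```

Emit:
move_arm(commands=[[[0.0, 0, 0.025, 0, 0, 0], [0.0, 0, 0.04, 0, 0, 0], [0.0, 0, 0.04, 0, 0, 0]]])

```text
time: 9.28
position: [0.545, -0.0999, 0.3406]
tool_rot: [-0.089, 0.996, -0.0, -0.0]
ft_force: [-5.5, 0.5, 13.1]
grip_width: 0.0007
grip_force: 6.1
```

Emit:
move_arm(commands=[[[0, 0, 0, 0, 0, 0], [0, 0, 0, 0, 0, 0], [0, 0, 0, 0, 0, 0]]])

```text
time: 9.65
position: [0.545, -0.0999, 0.3406]
tool_rot: [-0.089, 0.996, -0.0, -0.0]
ft_force: [-6.4, 0.2, 11.3]
grip_width: 0.0005
grip_force: 6.1
```

Emit:
move_arm(commands=[[[0.02, 0, 0.0, 0, 0, 0], [0.02, 0, 0.018, 0, 0, 0], [0.02, 0, 0.018, 0, 0, 0], [0.02, 0, 0.018, 0, 0, 0]]])

```text
time: 10.15
position: [0.5445, -0.0999, 0.3402]
tool_rot: [-0.089, 0.996, -0.0, 0.001]
ft_force: [-4.6, 0.1, 13.3]
grip_width: 0.0004
grip_force: 6.4
```

Emit:
move_arm(commands=[[[0.02, 0, 0.01, 0, 0, 0], [0.02, 0, 0.015, 0, 0, 0], [0.02, 0, 0.015, 0, 0, 0], [0.02, 0, 0.015, 0, 0, 0], [0.02, 0, 0.015, 0, 0, 0]]])

```text
time: 10.78
position: [0.5442, -0.1, 0.3399]
tool_rot: [-0.088, 0.996, -0.0, 0.002]
ft_force: [-4.3, 1.1, 13.6]
grip_width: 0.0006
grip_force: 6.8
```

Emit:
move_arm(commands=[[[0.01, 0, 0.008, 0, 0, 0], [0.01, 0, 0.008, 0, 0, 0], [0.01, 0, 0.008, 0, 0, 0], [0.01, 0, 0.008, 0, 0, 0]]])

```text
time: 11.28
position: [0.544, -0.1001, 0.3397]
tool_rot: [-0.088, 0.996, -0.0, 0.002]
ft_force: [-3.3, 1.2, 13.5]
grip_width: 0.0005
grip_force: 6.9
```

Emit:
move_arm(commands=[[[-0.01, 0, -0.03, 0, 0, 0], [-0.02, 0, -0.06, 0, 0, 0], [-0.03, 0, -0.1, 0, 0, 0], [-0.04, 0, -0.15, 0, 0, 0], [-0.04, 0, -0.25, 0, 0, 0], [-0.04, 0, -0.6, 0, 0, 0], [-0.04, 0, -1.2, 0, 0, 0], [0.5, 0, -2, 0, 0, 0], [1.2, 0, -2, 0, 0, 0], [2, 0, -2, 0, 0, 0], [2.4, 0, -2, 0, 0, 0], [2.4, 0, -2, 0, 0, 0]]])

```text
time: 12.78
position: [0.4484, -0.1173, 0.4182]
tool_rot: [-0.088, 0.996, -0.0, 0.001]
ft_force: [0.1, -0.2, 0.1]
grip_width: 0.0004
grip_force: 0.0
```

```bash
cat > meas.py <<'E'
from h import *
import sys
def meas(tag):
    C={n:camera(n) for n in("top","scene")}
    for n in C: cv2.imwrite(f"pics/{n}{tag}.png",C[n]["pixels"])
    for n in C:
        w=cloud(C[n]);q=R.from_euler('z',-YAW).apply((w-O).reshape(-1,3)).reshape(w.shape)
        g=C[n]["pixels"].max(2)
        for nm,y0,h,r0,rr in(("grip",0,.022,.15,.01),("tab",.075,.011,.1,.006)):
            rad=np.hypot(q[...,0],q[...,2]-.12)
            m=(g<60)&(abs(q[...,1]-y0)<h+.003)&(abs(rad-r0)<rr+.004)&(q[...,0]<-.05)&(q[...,2]>.06)&(q[...,2]<.23)
            P=q[m]
            if len(P)<10: print(n,nm,len(P));continue
            # fit cylinder axis (x,z) of known radius
            from scipy.optimize import least_squares
            s=least_squares(lambda a:np.hypot(P[:,0]+r0*np.cos(a[0]),P[:,2]-.12-r0*np.sin(a[0]))-rr,[.3],loss='soft_l1',f_scale=.001)
            s2=least_squares(lambda c:np.hypot(P[:,0]-c[0],P[:,2]-c[1])-rr,[-r0*np.cos(s.x[0]),.12+r0*np.sin(s.x[0])],loss='soft_l1',f_scale=.001)
            print(n,nm,len(P),'value',(.6-s.x[0]).round(3),'free xz',s2.x.round(4),'val',(.6-np.arcsin((s2.x[1]-.12)/r0)).round(3),'maxz',np.percentile(P[:,2],98).round(4),'y',P[:,1].min().round(3),P[:,1].max().round(3))
if __name__=="__main__": meas(sys.argv[1])
E
python3 meas.py 1
```

```text
top grip 273 value 0.285 free xz [-0.1473  0.1683] val 0.272 maxz 0.1632 y -0.021 0.023
top tab 74 value -0.012 free xz [-0.0857  0.1809] val -0.055 maxz 0.1791 y 0.065 0.087
scene grip 216 value 0.282 free xz [-0.135   0.1646] val 0.298 maxz 0.1619 y -0.021 0.022
scene tab 51 value 0.054 free xz [-0.0836  0.1705] val 0.07 maxz 0.1781 y 0.064 0.085
```

View pics/scene1.png

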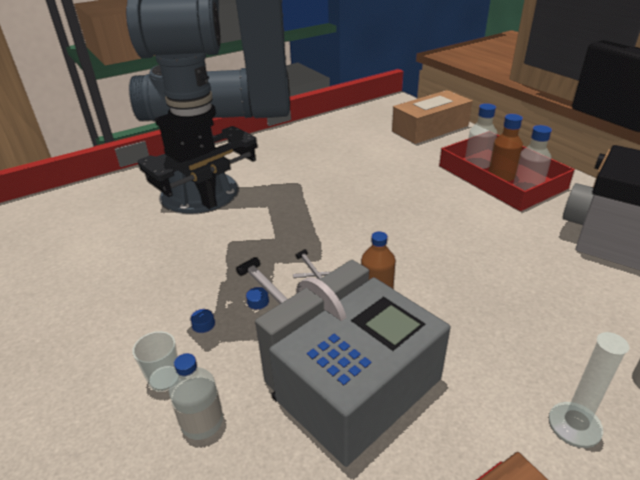

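The lever now sits lower, with the grip at (249,266). The tab is unmoved at (301,254), the arm is clear, and nothing else has moved. I'll fix the fit and plan the pointer press.

```bash
python3 - <<'E'
s=open('meas.py').read()
a=s.index("            # fit"); b=s.index("if __name__")
s=s[:a]+'''            zt=np.percentile(P[:,2],[90,98]); xs=P[:,0]
            # inner edge (facing hinge) & outer edge
            print(n,nm,len(P),'topz',zt.round(4),'val',(.6-np.arcsin((zt-rr-.12)/r0)).round(3),'x',np.percentile(xs,[2,50,98]).round(4),'y',P[:,1].min().round(3),P[:,1].max().round(3))
'''+s[b:]
open('meas.py','w').write(s)
E
python3 meas.py 2
python3 - <<'E'
from h import *
c=dict(np.load("top0.npz"));w=cloud(c);q=R.from_euler('z',-YAW).apply((w-O).reshape(-1,3))
m=(abs(q[:,0]+.06)<.15)&(q[:,1]>.02)&(q[:,1]<.06)&(q[:,2]>.157)
P=q[m];print(len(P),P.min(0).round(3),P.max(0).round(3))
m=(q[:,0]<-.031)&(q[:,0]>-.09)&(q[:,1]>.02)&(q[:,1]<.06)&(q[:,2]>.05)
P=q[m];print(len(P),P.min(0).round(3),P.max(0).round(3))
print(goto(pw(-.088,.075,.21)))
E
```

```text
top grip 275 topz [0.1623 0.163 ] val [0.383 0.378] x [-0.1578 -0.1484 -0.1374] y -0.021 0.023
top tab 75 topz [0.1779 0.1788] val [0.055 0.043] x [-0.0926 -0.0875 -0.0821] y 0.065 0.087
scene grip 218 topz [0.1606 0.1618] val [0.395 0.386] x [-0.1505 -0.1398 -0.1343] y -0.021 0.021
scene tab 51 topz [0.177  0.1773] val [0.065 0.062] x [-0.0868 -0.0812 -0.0775] y 0.065 0.084
450 [-0.143  0.02   0.157] [0.042 0.059 0.201]
310 [-0.06   0.02   0.052] [-0.031  0.06   0.173]
(array([-3.942,  1.889,  0.65 ]), array([-0.0007,  0.0012,  0.0005]))
```

Emit:
move_arm(commands=[[[-1, 0.5, 0, 0, 0, 0], [-2, 1, 0, 0, 0, 0], [-3, 1.5, 0, 0, 0, 0], [-3.95, 1.89, 0, 0, 0, 0], [-3.95, 1.89, 0.3, 0, 0, 0], [-3.95, 1.89, 0.65, 0, 0, 0], [-3.95, 1.89, 0.65, 0, 0, 0], [-3.95, 1.89, 0.65, 0, 0, 0]]])

```text
time: 13.98
position: [0.5905, -0.0155, 0.3917]
tool_rot: [-0.088, 0.996, 0.0, -0.0]
ft_force: [0.4, 0.6, -0.6]
grip_width: 0.0004
grip_force: 0.0
```

```bash
python3 -c "
from h import *
print(goto(pw(-.088,.075,.178)), get_obs()['ft_force'])
c=camera('wrist');cv2.imwrite('pics/w2.png',c['pixels'])"
```

```text
(array([-0.03 ,  0.002,  0.791]), array([ 0.0002, -0.0006, -0.0009])) [ 0.35925995  0.59077133 -0.58962385]
```

View pics/w2.png

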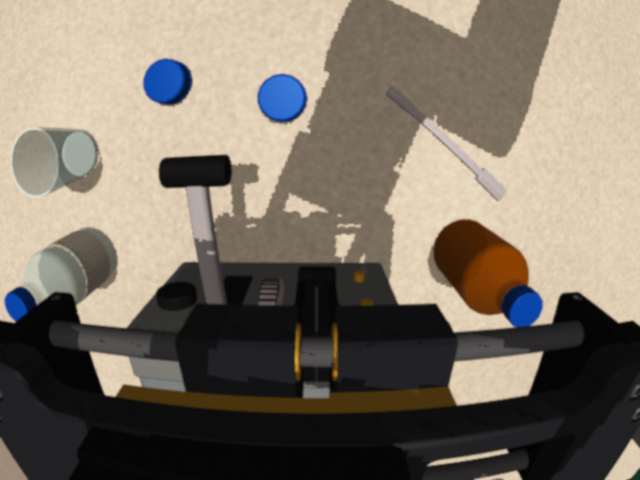

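The tab is at (317,280), centred in front of the fingers. The lever grip is at (195,171), well to the side.

Emit:
move_arm(commands=[[[0, 0, 0.3, 0, 0, 0], [0, 0, 0.55, 0, 0, 0], [0, 0, 0.7, 0, 0, 0], [0, 0, 0.76, 0, 0, 0], [0.01, 0, 0.82, 0, 0, 0], [0.03, 0, 0.88, 0, 0, 0], [0.05, 0, 0.94, 0, 0, 0], [0.08, 0, 1.0, 0, 0, 0], [0.1, 0, 1.06, 0, 0, 0], [0.12, 0, 1.12, 0, 0, 0], [0.14, 0, 1.18, 0, 0, 0], [0.16, 0, 1.24, 0, 0, 0]]])

```text
time: 15.52
position: [0.5847, -0.016, 0.3419]
tool_rot: [-0.088, 0.996, -0.0, 0.0]
ft_force: [-2.7, -0.3, 3.4]
grip_width: 0.0004
grip_force: 1.8
```

Emit:
move_arm(commands=[[[0.02, 0, 0.04, 0, 0, 0], [0.03, 0, 0.08, 0, 0, 0], [0.04, 0, 0.12, 0, 0, 0], [0.05, 0, 0.16, 0, 0, 0], [0.06, 0, 0.2, 0, 0, 0], [0.07, 0, 0.24, 0, 0, 0], [0.07, 0, 0.27, 0, 0, 0], [0.07, 0, 0.27, 0, 0, 0]]])

```text
time: 16.52
position: [0.5821, -0.0165, 0.3311]
tool_rot: [-0.088, 0.996, 0.0, 0.0]
ft_force: [-0.3, -0.5, -0.1]
grip_width: 0.0003
grip_force: 0.3
```

```bash
python3 meas.py 3; python3 -c "
from h import *
print(get_obs()['position'],get_obs()['ft_force'])"
```

```text
top grip 187 topz [0.1624 0.1634] val [0.382 0.376] x [-0.1567 -0.1479 -0.1393] y -0.01 0.023
top tab 0
scene grip 222 topz [0.2261 0.2295] val [-0.095 -0.125] x [-0.1478 -0.1378 -0.0884] y -0.021 0.021
scene tab 238 topz [0.1861 0.1896] val [-0.044 -0.09 ] x [-0.1002 -0.0856 -0.0823] y 0.063 0.086
[ 0.58227517 -0.01645894  0.33115846] [-0.23934747  0.12304462  0.10873612]
```

Emit:
move_arm(commands=[[[0, 0, -0.1, 0, 0, 0], [0, 0, -0.6, 0, 0, 0], [0, 0, -1.3, 0, 0, 0], [0.3, 0, -2.2, 0, 0, 0], [1.3, 0, -2.2, 0, 0, 0], [2.4, 0, -2.2, 0, 0, 0], [3.4, 0, -2.2, 0, 0, 0], [3.4, 0, -2.2, 0, 0, 0], [3.4, 0, -2.2, 0, 0, 0]]])

```text
time: 17.75
position: [0.4489, -0.0407, 0.4199]
tool_rot: [-0.088, 0.996, -0.0, 0.001]
ft_force: [-0.2, -1.2, 0.0]
grip_width: 0.0003
grip_force: 0.0
```

```bash
python3 meas.py 4
python3 - <<'E'
import cv2
a=cv2.imread('pics/scene4.png')[220:340,200:380];b=cv2.imread('pics/top4.png')[160:250,330:465]
a=cv2.resize(a,None,fx=4,fy=4,interpolation=2);b=cv2.resize(b,None,fx=4,fy=4)[:480]
cv2.imwrite('pics/c4.png',a)
E
```

```text
top grip 254 topz [0.1621 0.1634] val [0.384 0.376] x [-0.1571 -0.1484 -0.1393] y -0.021 0.023
top tab 69 topz [0.1503 0.1509] val [0.355 0.348] x [-0.1036 -0.0986 -0.0906] y 0.066 0.087
scene grip 192 topz [0.1607 0.1616] val [0.394 0.388] x [-0.1491 -0.1395 -0.1338] y -0.022 0.022
scene tab 33 topz [0.1482 0.1494] val [0.376 0.363] x [-0.0975 -0.093  -0.0895] y 0.065 0.083
```

View pics/c4.png

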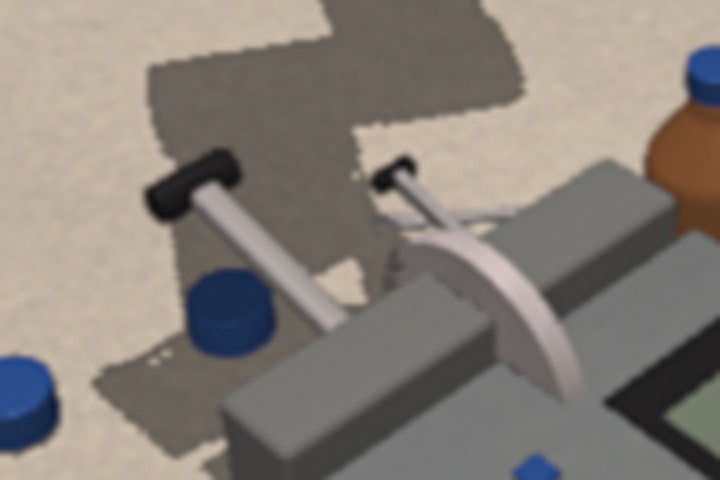

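The lever grip (crop 193,184) and the tab (395,172) look nearly parallel: the lever is at about 0.385 and the pointer about 0.36. I'll nudge the pointer another 2 mm.

Emit:
move_arm(commands=[[[-1, 0, 0, 0, 0, 0], [-2.1, 0, 0, 0, 0, 0], [-3.1, 0, 0, 0, 0, 0], [-3.4, 0, 0.6, 0, 0, 0], [-3.4, 0, 1.3, 0, 0, 0], [-3.4, 0, 1.9, 0, 0, 0], [-3.4, 0, 2.1, 0, 0, 0], [-3.4, 0, 2.18, 0, 0, 0], [-3.4, 0, 2.22, 0, 0, 0], [-3.4, 0, 2.26, 0, 0, 0], [-3.4, 0, 2.26, 0, 0, 0]]])

```text
time: 19.23
position: [0.5821, -0.0166, 0.3298]
tool_rot: [-0.088, 0.996, -0.0, 0.001]
ft_force: [0.4, 0.9, 2.3]
grip_width: 0.0005
grip_force: 1.2
```

Emit:
move_arm(commands=[[[0, 0, -0.1, 0, 0, 0], [0, 0, -0.6, 0, 0, 0], [0, 0, -1.3, 0, 0, 0], [0.3, 0, -2.2, 0, 0, 0], [1.3, 0, -2.2, 0, 0, 0], [2.4, 0, -2.2, 0, 0, 0], [3.4, 0, -2.2, 0, 0, 0], [3.4, 0, -2.2, 0, 0, 0], [3.4, 0, -2.2, 0, 0, 0]]])

```text
time: 20.35
position: [0.4487, -0.0407, 0.4175]
tool_rot: [-0.088, 0.996, -0.0, 0.001]
ft_force: [0.7, -0.8, -0.1]
grip_width: 0.0007
grip_force: 0.0
```

```bash
python3 meas.py 5
```

```text
top grip 258 topz [0.1617 0.1633] val [0.387 0.376] x [-0.1573 -0.1484 -0.1393] y -0.02 0.023
top tab 68 topz [0.1486 0.1498] val [0.372 0.359] x [-0.1041 -0.0989 -0.0906] y 0.065 0.087
scene grip 192 topz [0.1609 0.1617] val [0.392 0.387] x [-0.1488 -0.1394 -0.134 ] y -0.021 0.021
scene tab 33 topz [0.1474 0.148 ] val [0.384 0.378] x [-0.0977 -0.0935 -0.0895] y 0.064 0.084
```

```bash
python3 -c "
from rig import *
print(hand_in())"
```

```text
the job is handed in; nothing more can be done
None
```

I pressed the lever onto its clamp at about 13 N and left it at about 0.385 rad. The pointer is set to about 0.375 rad, inside the 0.05 rad limit, and the job is handed in with the arm clear; no verdict came back, and I couldn't measure the clamp force after letting go.

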